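# Press the roof hatch of a model truck cab with the stick from the vise

### The arm

A 6-joint arm with a two-finger parallel gripper is mounted at the origin on the work surface. World frame = base frame: x ahead of the robot, y to its left, z up, the work surface at z = 0. Lengths are in m, angles in rad, forces in N, time in s.
With the tool pointing down it reaches from about 0.375 to 0.975 m from the base axis. Payload 3.8 kg.
Tool frame: the origin (TCP) lies midway between the tips of the shut fingers; the grasp point (between the pads) lies 19 mm behind it; z points along the fingers, y is the line along which they close (so a half turn about z gives the same grasp; the last joint's range is limited). The gripper opens to 85 mm and grips with 20 to 120 N. Pads are 22 mm wide; open, the fingers measure 114 mm over their backs; the gripper's body (76 mm by 85 mm) begins 54 mm behind the grasp point. The pads swing forward as they close: fully open they stand 13 mm farther back than shut.
Start: joints at [1.234, 0.264, 1.604, -0, 1.274, -0.037], TCP at [0.199, 0.645, 0.206] pointing down, gripper open.
Joint ranges: [-2.63, 2.63], [-0.94, 2.18], [0.31, 2.57], [-1.31, 4.45], [0, 2.66], [-2.55, 2.55]. Speed limits (rad/s): [2.57, 2.57, 3.14, 3.14, 3.14, 3.14].

### API

Orientations are given as a rotation vector (axis times angle).
In Python, from workcell import status, read_camera, workorder, masks_of gives the robot as it stands.
- The arm moves only by the tool drive_tool, never from a script. Its argument "rows" is a list of rows, each a list of 7 numbers: the turn, a rotation vector about the tool's x, y, z in degrees, then the shift along the tool's x, y, z in m, then the opening, from 0 (shut) to 1 (fully open). In form: [[ax, ay, az, tx, ty, tz, claw], ...]. A call has 1 to 8 rows; each row shifts and turns the commanded pose from where the row before left it, along the tool's axes as they then stand; what a row does not reach is not made up. A row lasts 1/12 s, in which the tool goes at most 41.7 mm and 7.16 degrees, less where a joint would pass 70% of its speed; a pose out of reach is approached as far as the arm can. A call is refused whole if a number of a shift passes 0.0417 or a number of a turn 7.16, either way. A call with a gripper value outside its range is refused whole. The fingers move at their own pace and stop on an object; "force" is the grip in N (left out, the last holds). Time passes only in rows, so rows that do not move let the fingers close. It gives the time, the measured TCP pose, the force, the opening and the grip force at its end, in the units of the state.
- status.read_state(): the state, without advancing time (a new reading comes with each control period).
- read_camera(name): name is "scene" or "top"; returns a dict with "color" (400x640x3 uint8, red, green, blue), "intrinsics" (3x3 intrinsics, pixels), "D" ([k1, k2, p1, p2, k3] as OpenCV has them; the pictures are not rectified), "world_from_camera" (4x4, takes a point from camera to world coordinates). Camera axes: x right, y up, looking along -z (the intrinsics and any distortion apply to the point x, -y, -z); pixel columns grow to the right and rows downward; lengths in m; the calibration is good to about 2 mm. A picture is of the moment at which its call begins. There is no depth.
- workorder.finish_job(): hands the job in; it is judged then, once.
Trained networks look in a picture, given as the dict that the camera call returned (one of the last four; its "shot" number tells which), for a name from the list of things; names that differ only in an ending like _2 or _b are one class to them, and where a whole thing is asked for, a point or a joint stands for the part that bears it (a point fixed in the world has none). Each returns a list of dicts, best first, with "score" (0 to 1); they miss things now and then, are a little off and sometimes report something else, mostly with a low value. They report only what shows in the picture. A call takes as long as a camera call.
- masks_of(picture, name): "mask" (400x640 bool, what is visible of it) and "bbox" ([left, top, right, bottom] in pixels, round what is visible of it).
The state is a dict: "time": time; "q": joint angles; "joint_vel": joint speeds; "joint_torque": joint torques, N m; "tool_pos": TCP position; "tcp_rot": TCP orientation; "wrist_force": force on the tool from outside, world axes, zero at the start; "torque": the same for the moment, N m; "width": opening from 0.0 (shut) to 1.0 (fully open); "grip_force": force on a finger pad.
Only numpy, scipy, OpenCV 4.12 (cv2) and the standard library are available. Lean on these libraries where they do the work, as an engineer would, in place of code of your own. Each camera call takes 0.05 s, during which the arm holds its last target. There are 200 camera calls.

### The job

On the model-maker's bench, slide the small vise's jaw open by its orange handle (about 2 cm), then lift the pressing stick out of the vise, leaving the jaw open. Set the stick's black rubber foot on the white dot of the black hatch on the cab's sloping roof, square to that slope, and press gently until the sprung foot is pushed about halfway (5 mm) into the stick; finish while still holding it pressed there. Leave the two paint jars and the tape roll alone.

Things in the scene. Friction and masses are not known exactly. Their poses are not given: they have to be found in the camera images.
- vise: Small vise fixed to the bench, blue bed 190 x 64 x 12 mm. Origin: on the bench under the middle of the stick standing in it; x points from the sliding jaw to the fixed jaw, y across the jaws, z up. Bed: x -140 to +50 mm. Fixed blue jaw: x +13.5 to +45.5, 60 wide, top 54 mm above the bench. Steel sliding jaw, closed: x -40 to -13.5, 56 wide, top 63.5 mm above the bench. 0.5 mm play at the stick
- vise_jaw (a joint): Opening of the sliding jaw in m: 0 closed (start), 0.035 fully open; it slides along the vise's -x, takes about 3 N and stays where it is left. A lip at its top reaches 2.5 mm over the stick's shoulder, so the stick lifts out only once the jaw is open
- jaw_handle (a point): Grip point of the orange handle post on the sliding jaw, on the post's axis, 58 mm above the bench; 90 mm from the vise's origin along the vise's -x when closed. The post is 16 mm (vise x) by 20 mm (vise y) and rises from 30 to 72 mm above the bench, out of a 22 mm wide bar; pinch it from above across the vise's y. Axes as the vise's
- stick: Loose pressing stick, 112 mm long, 0.1 to 0.17 kg, upright in the vise on its 12 mm bed, faces parallel to the jaws. Origin: centre of the foot's underside when fully out; z up the stick, x and y square to its faces. From below: black rubber foot 20 mm across (z 0-8 mm), gap with a pin, aluminium barrel 26 x 26 mm (z 12-42), wooden handle 18 x 18 mm with yellow end (z 42-112)
- stick_grip (a point): Point on the stick's axis 80 mm above its foot (92 mm above the bench at the start): a good place to grip the wooden handle from above, across two of its flat faces; the handle ends 32 mm above it. Axes as the stick's
- foot (a joint): How far the sprung foot is pushed into the stick, in m: 0 fully out, 0.010 fully in. The spring pushes with 3 N at 0, 5.5 N at 5 mm and 8 N at 10 mm; the 4 mm gap under the barrel closes first, then the foot goes inside it
- foot_tip (a point): Centre of the underside of the rubber foot: it moves with the foot. Axes as the stick's
- cab: Model truck cab, green below and red above, about 110 mm long and 104 mm wide, 155 mm high with the wooden painting block that it stands on; fixed to the bench. Origin: on the bench under its middle; its front (windscreen, grille) faces its -x, z is up. The red roof rises from front to back at 0.35 rad (20 degrees)
- hatch: Black hatch plate 46 x 44 x 3 mm in the middle of the sloping roof, fixed to the cab. Origin: centre of the white dot (16 mm across) on its upper face, about 140 mm above the bench. z is square to the face, outward: it leans 0.35 rad from vertical towards the cab's front (-x of the cab); y is level, across the cab
- red_jar: Paint jar with red cap, 34 mm across, 45 mm high; leave it alone. Origin: centre of its underside
- green_jar: Paint jar with green cap, 34 mm across, 45 mm high; leave it alone. Origin: centre of its underside
- tape: Roll of yellow tape lying flat, 60 mm across, 18 mm high; leave it alone. Origin: centre of its underside

How it is judged:
By the outcome, as a careful person would: the job done as asked, in the order asked, and still so for the second after the job is handed in, while the arm keeps its last pose, push and grip.
It also fails if it takes over 43 s, if anything falls off the work surface, if the arm or the gripper's body presses on something with over 40 N, if the wrist force passes 120 N, or if a joint passes its speed limit or range.

## Working session

There is one attempt and no reset: what is moved stays moved. The work goes in short steps, Python scripts to look and compute and a tool call to move; the robot and the scene stay as the last step left them, time stands still between calls to the robot, and variables do not carry over. Pictures are saved under pics/ and viewed, at most 10 in all, crops included, and the job is handed in when it is done.

Besides the shell and the picture viewer there is one more tool, called after "Request:" as name(argument=value, ...), one argument or row to a line, values as JSON. drive_tool: Moves the arm, as the interface text tells. Its arguments: {"type":"object","properties":{"rows":{"type":"array"},"force":{"type":"number"}},"required":["rows"]}

```bash
ls; mkdir -p pics
python3 - <<'E'
from workcell import status, read_camera, masks_of
import cv2,numpy as np,pickle
s=status.read_state();print({k:np.round(v,3) for k,v in s.items()})
for n in ["scene","top"]:
    p=read_camera(n);print(n,p["intrinsics"],p["D"],np.round(p["world_from_camera"],3).tolist())
    cv2.imwrite(f"pics/{n}0.png",p["color"][:,:,::-1])
    r={}
    for k in ["vise","vise_jaw","jaw_handle","stick","stick_grip","foot","cab","hatch","red_jar","green_jar","tape"]:
        d=masks_of(p,k);r[k]=d
        for e in d[:2]:
            ys,xs=np.nonzero(e["mask"]);print(k,round(e["score"],2),e["bbox"],round(xs.mean(),1),round(ys.mean(),1),len(xs))
    pickle.dump((p,r),open(f"{n}0.pkl","wb"))
E
```

```text
pics
{'time': np.float64(0.0), 'q': array([ 1.234,  0.265,  1.605,  0.   ,  1.274, -0.037]), 'joint_vel': array([ 0.001, -0.001, -0.   , -0.001, -0.   , -0.001]), 'joint_torque': array([-1.0000e-03, -5.1512e+01, -3.6731e+01, -0.0000e+00,  1.3000e-02,
       -0.0000e+00]), 'tool_pos': array([0.199, 0.644, 0.205]), 'tcp_rot': array([-4.690e-01, -3.106e+00,  3.000e-03]), 'wrist_force': array([ 0.311, -0.687,  1.111]), 'torque': array([-0.004, -0.019,  0.045]), 'grip_force': np.float64(0.0), 'width': np.float64(0.999)}
scene [[360.91971262   0.         318.2817256 ]
 [  0.         360.91971262 194.3670288 ]
 [  0.           0.           1.        ]] [0.02829435 0.         0.         0.         0.        ] [[-0.506, -0.547, 0.666, 1.143], [0.862, -0.329, 0.385, 0.342], [0.009, 0.769, 0.639, 0.664], [0.0, 0.0, 0.0, 1.0]]
vise 0.82 [340.8, 223.4, 416.9, 286.8] 376.6 253.9 2019
vise_jaw 0.81 [375.1, 224.5, 400.7, 265.2] 386.8 244.0 631
jaw_handle 0.88 [371.3, 222.7, 402.4, 262.4] 386.1 244.8 596
stick 0.95 [358.2, 223.1, 375.3, 258.8] 368.8 240.4 367
stick_grip 0.68 [360.7, 221.0, 375.1, 257
[... 649 characters left out ...]
.0, 0.0, 1.0]]
vise 0.82 [229.8, 168.4, 283.4, 240.1] 255.8 208.2 1476
vise_jaw 0.76 [241.9, 186.3, 266.5, 222.1] 254.9 204.8 491
jaw_handle 0.69 [240.3, 186.1, 270.4, 226.7] 255.2 204.8 604
stick 0.48 [253.4, 179.6, 268.3, 198.2] 262.1 186.6 165
stick_grip 0.6 [251.7, 180.7, 267.8, 192.4] 261.7 185.8 122
foot 0.29 [311.4, 182.2, 336.4, 201.4] 322.4 190.0 230
cab 0.62 [364.5, 180.1, 415.7, 239.3] 388.5 207.8 2207
hatch 0.54 [379.3, 192.6, 399.7, 212.5] 391.1 203.4 337
red_jar 0.56 [186.5, 178.7, 202.2, 196.1] 193.2 185.1 181
green_jar 0.76 [451.8, 173.0, 465.3, 189.3] 457.0 179.8 186
tape 0.67 [314.7, 178.3, 332.3, 201.0] 321.9 188.6 177
tape 0.36 [186.4, 176.8, 201.0, 195.3] 193.8 185.4 173
```

Run:
```python
import cv2
a=cv2.imread("pics/scene0.png");b=cv2.imread("pics/top0.png")
f=lambda i,x0,x1,y0,y1,s:cv2.resize(i[y0:y1,x0:x1],None,fx=s,fy=s,interpolation=cv2.INTER_CUBIC)
import numpy as np
c=np.vstack([f(a,335,435,215,290,5),]) 
cv2.imwrite("pics/c1.png",np.hstack([f(a,335,420,215,290,5),f(a,215,290,150,225,5)]))
cv2.imwrite("pics/c2.png",np.hstack([f(b,225,300,160,245,5),f(b,350,425,160,245,5)]))
```

```text
(no output)
```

View pics/c1.png

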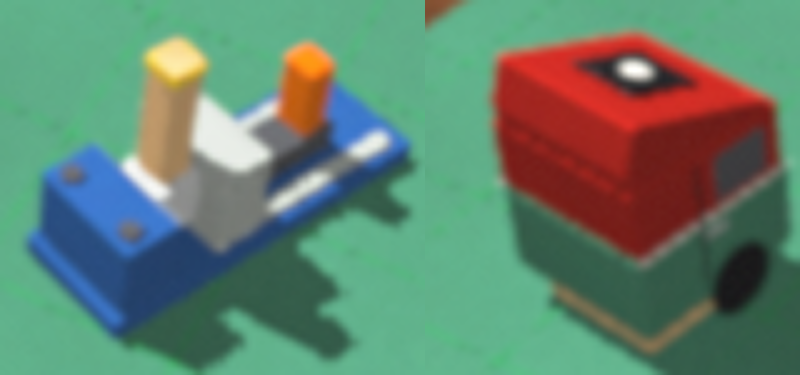

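View pics/c2.png

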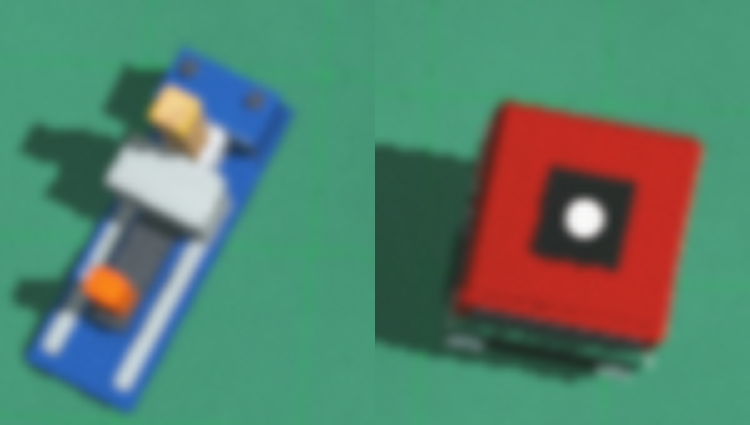

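View pics/scene0.png

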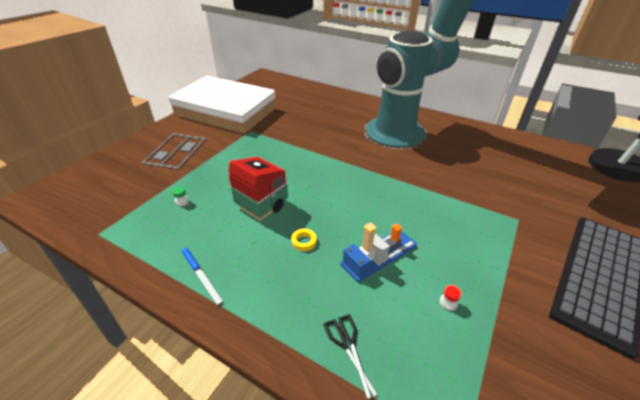

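```bash
cat > h.py <<'E'
import numpy as np,cv2,pickle
from scipy.optimize import least_squares
def proj(p,X):
    T=np.linalg.inv(p["world_from_camera"]);c=np.atleast_2d(X)@T[:3,:3].T+T[:3,3]
    return cv2.projectPoints((c*[1,-1,-1]).reshape(-1,1,3),np.zeros(3),np.zeros(3),p["intrinsics"],np.array(p["D"]))[0].reshape(-1,2)
def tri(ps,uvs,x0=(.4,0,.1)):
    r=least_squares(lambda x:np.concatenate([(proj(p,x)[0]-u) for p,u in zip(ps,uvs)]),x0)
    return r.x,r.fun
def rz(a):c,s=np.cos(a),np.sin(a);return np.array([[c,-s,0],[s,c,0],[0,0,1]])
E
cat > m.py <<'E'
from h import *
P={n:pickle.load(open(n+"0.pkl","rb"))[0] for n in("scene","top")}
def blob(n,box,f):
    x0,x1,y0,y1=box;c=P[n]["color"][y0:y1,x0:x1].astype(int);w=f(c)
    ys,xs=np.mgrid[y0:y1,x0:x1];return np.array([(xs*w).sum(),(ys*w).sum()])/w.sum(),w.sum()
white=lambda c:np.clip((c[:,:,1]-50)/200,0,1)*(c.min(2)>50)
d=[blob("scene",(250,265,157,170),white),blob("top",(379,399,193,213),white)]
print("dot",d,tri(P.values(),[d[0][0],d[1][0]]))
S=lambda x,y:np.array([335+x/5-.4,215+y/5-.4]);T=lambda x,y:np.array([225+x/5-.4,160+y/5-.4])
print("yellow",tri(P.values(),[S(177,61),T(176,107)]),"orange",tri(P.values(),[S(308,59),T(110,285)]))
K=[("scene",S(178,38),(-9,9,124)),]
K=[("scene",S(120,335),(50,-32,0)),("scene",S(28,241),(50,32,0)),("scene",S(410,150),(-140,-32,6)),
("top",T(25,355),(-140,32,12)),("top",T(130,412),(-140,-32,12)),("top",T(183,47),(45.5,30,54)),
("top",T(297,112),(50,-32,6)),("scene",S(177,61),(0,0,124)),("top",T(176,107),(0,0,124)),("scene",S(308,59),(-90,0,72)),("top",T(110,285),(-90,0,72)),
("scene",S(128,250),(45.5,-30,54)),("scene",S(40,180),(45.5,30,54))]
def res(v):
    return np.concatenate([(proj(P[n],rz(v[2])@(np.array(X)/1e3)+[v[0],v[1],0])[0]-u) for n,u,X in K])
r=least_squares(res,(.4,.15,-.5),loss="soft_l1");print("vise",r.x,np.degrees(r.x[2]));print(np.round(res(r.x).reshape(-1,2),1).tolist())
# cab: roof corners; fit yaw from hatch corners in top
Q=lambda x,y:np.array([350+(x-375)/5-.4,160+y/5-.4]);R=lambda x,y:np.array([215+(x-425)/5-.4,150+y/5-.4])
H=[("top",Q(549,165)),("top",Q(636,183)),("top",Q(617,270)),("top",Q(530,251)),("scene",R(574,65)),("scene",R(627,52)),("scene",R(696,82)),("scene",R(640,97))]
c=[(-1,-1),(-1,1),(1,1),(1,-1)]
def Rh(a):
    return rz(a)@cv2.Rodrigues(np.array([0,-.35,0]))[0]
best=None
for k in range(4):
  for sh in range(4):
    for hx,hy in((23,22),):
      def f(v):
        o=[]
        for i,(n,u) in enumerate(H):
          a=c[(i%4+(sh if n=="scene" else 0))%4]
          o.append(proj(P[n],v[:3]+Rh(v[3])@np.array([a[0]*hx,a[1]*hy,0])/1e3)[0]-u)
        for n,dd in zip(P,d): o.append(3*(proj(P[n],v[:3])[0]-dd[0]))
        return np.concatenate(o)
      q=least_squares(f,(.3,-.15,.14,k*np.pi/2))
      if best is None or q.cost<best[0]: best=(q.cost,q.x,k,sh,q.fun)
    
print("hatch",best[:4],np.degrees(best[1][3]));print(np.round(best[4].reshape(-1,2),1).tolist())
E
python3 m.py
```

```text
dot [(array([257.51318591, 161.73235053]), np.float64(30.525000000000002)), (array([391.47393048, 203.21902852]), np.float64(44.879999999999995))] (array([ 0.57035893, -0.16637805,  0.14489826]), array([-0.03642832, -0.00606025, -0.03115192,  0.01885923]))
yellow (array([0.61463585, 0.16428899, 0.12178159]), array([-0.12460837, -0.00889634, -0.14272389,  0.0441922 ])) orange (array([0.53077459, 0.19872157, 0.06924027]), array([-0.21379392, -0.01091455, -0.2339087 ,  0.05938615]))
vise [ 0.61340601  0.16344123 -0.43326383] -24.824188796199312
[[-19.3, -17.6], [16.6, 20.0], [-18.0, -15.1], [-0.3, 0.1], [-0.8, -0.3], [0.6, -0.7], [0.2, -0.2], [-0.1, -1.3], [0.0, 0.3], [0.8, -0.2], [-1.3, -0.5], [-17.7, -16.5], [17.1, 15.0]]
hatch (np.float64(62.965165643528614), array([ 0.57110766, -0.16673744,  0.14274889,  2.93192104]), 2, 1) 167.98670150675818
[[-0.0, 0.7], [-0.2, 1.6], [0.7, -0.4], [0.5, -1.3], [0.9, 2.7], [2.9, -6.9], [0.5, -6.2], [-1.0, 3.3], [-0.7, 2.4], [-0.0, -0.3]]
```

```bash
sed -i 's/(50,-32,0)),("scene",S(28,241),(50,32,0)),("scene",S(410,150),(-140,-32,6))/(50,32,0)),("scene",S(28,241),(50,-32,0)),("scene",S(410,150),(-140,32,6))/; s/(45.5,-30,54)),("scene",S(40,180),(45.5,30,54))/(45.5,30,54)),("scene",S(40,180),(45.5,-30,54))/; s/c=\[(-1,-1),(-1,1),(1,1),(1,-1)\]/c=[(1,1),(1,-1),(-1,-1),(-1,1)]/' m.py; python3 m.py
python3 - <<'E'
import sys;sys.path.insert(0,'.')
from h import *
# grip frames
from scipy.spatial.transform import Rotation as R
print(R.from_rotvec([-.469,-3.106,.003]).as_matrix().round(3))
E
```

```text
dot [(array([257.51318591, 161.73235053]), np.float64(30.525000000000002)), (array([391.47393048, 203.21902852]), np.float64(44.879999999999995))] (array([ 0.57035893, -0.16637805,  0.14489826]), array([-0.03642832, -0.00606025, -0.03115192,  0.01885923]))
yellow (array([0.61463585, 0.16428899, 0.12178159]), array([-0.12460837, -0.00889634, -0.14272389,  0.0441922 ])) orange (array([0.53077459, 0.19872157, 0.06924027]), array([-0.21379392, -0.01091455, -0.2339087 ,  0.05938615]))
vise [ 0.61296577  0.16364074 -0.41760345] -23.9269152444094
[[-1.3, 1.2], [-0.7, 1.4], [0.2, -0.3], [0.2, 0.7], [-0.0, 0.1], [0.2, -0.5], [-0.1, -0.3], [0.0, -1.3], [-0.1, 0.5], [0.5, -0.7], [-0.9, -0.1], [0.1, 1.0], [0.1, -2.3]]
hatch (np.float64(14.134391026500602), array([ 0.57108367, -0.16670266,  0.1426922 , -0.10533338]), 0, 1) -6.035158275879386
[[-0.3, -0.0], [0.1, -0.8], [0.7, 0.1], [0.4, 1.1], [0.1, -1.8], [2.2, -1.7], [1.0, -1.8], [-0.3, -2.0], [-0.7, 2.5], [-0.1, -0.2]]
[[-0.955  0.295 -0.001]
 [ 0.295  0.955 -0.002]
 [ 0.    -0.002 -1.   ]]
```

```bash
cat > go.py <<'E'
import sys
from h import *
from workcell import status
from scipy.spatial.transform import Rotation as R
V=np.array([.613,.1637,0]);VY=np.radians(-24);HD=np.array([.5705,-.1665,.143]);HY=np.radians(-9)
def goal(pos,yaw,tilt=0): # tool x=-frame x, y=frame y, z down; tilt about frame y
    F=rz(yaw)@cv2.Rodrigues(np.array([0,-tilt,0.]))[0]
    return np.array(pos),F@np.diag([-1,1,-1.])
def delta(pos,M):
    s=status.read_state();A=R.from_rotvec(s["tcp_rot"]).as_matrix()
    t=A.T@(pos-s["tool_pos"])
    print("t",round(float(s["time"]),2),"pos",np.round(s["tool_pos"],4),"turn",np.degrees(R.from_matrix(A.T@M).as_rotvec()).round(2),"shift(now)",t.round(4),"shift(after turn)",(M.T@(pos-s["tool_pos"])).round(4),"F",np.round(s["wrist_force"],1),"w",round(float(s["width"]),3),"grip",round(float(s["grip_force"]),1))
def vp(x,y,z): return V+rz(VY)@[x,y,z]
E
echo
```

```text
(no output)
```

Request:
drive_tool(
  rows=[
    [0, 0, 6.8, 0, 0, 0, 0.55],
    [0, 0, 0, -0.0346, -0.0194, 0, 0.55],
    [0, 0, 0, -0.0346, -0.0194, 0, 0.55],
    [0, 0, 0, -0.0346, -0.0194, 0, 0.55],
    [0, 0, 0, -0.0346, -0.0194, 0, 0.55],
    [0, 0, 0, -0.0346, -0.0194, 0, 0.55],
    [0, 0, 0, -0.0346, -0.0194, 0, 0.55],
    [0, 0, 0, -0.0346, -0.0194, 0, 0.55],
  ],
  force=40,
)

```text
time: 1.87
tool_pos: [0.3663, 0.4208, 0.2064]
tcp_rot: [0.652, 3.073, 0.001]
wrist_force: [0.8, 0.6, -0.2]
width: 0.552
grip_force: 0.0
```

Request:
drive_tool(
  rows=[
    [0, 0, 0, -0.0346, -0.0194, 0, 0.55],
    [0, 0, 0, -0.0346, -0.0194, 0, 0.55],
    [0, 0, 0, -0.0346, -0.0194, 0, 0.55],
    [0, 0, 0, -0.0346, -0.0194, 0, 0.55],
    [0, 0, 0, -0.0346, -0.0194, 0.01, 0.55],
    [0, 0, 0, -0.0346, -0.0194, 0.01, 0.55],
    [0, 0, 0, -0.0346, -0.0194, 0.01, 0.55],
    [0, 0, 0, 0, 0, 0, 0.55],
  ],
)

```text
time: 2.53
tool_pos: [0.534, 0.1939, 0.1742]
tcp_rot: [0.661, 3.071, -0.006]
wrist_force: [0.2, 0.4, 0.2]
width: 0.548
grip_force: 0.0
```

```bash
python3 -c "
from go import *
delta(*goal(vp(-.09,0,.039),VY))"
```

```text
t 2.53 pos [0.534  0.1939 0.1742] turn [-0.2   0.06 -0.28] shift(now) [0.0057 0.005  0.1352] shift(after turn) [0.0056 0.0045 0.1352] F [0.2 0.4 0.2] w 0.548 grip 0.0
```

Request:
drive_tool(
  rows=[
    [0, 0, 0, 0.0056, 0.0048, 0.02, 0.55],
    [0, 0, 0, 0, 0, 0.03, 0.55],
    [0, 0, 0, 0, 0, 0.03, 0.55],
    [0, 0, 0, 0, 0, 0.025, 0.55],
    [0, 0, 0, 0, 0, 0, 0.55],
  ],
)

```text
time: 2.95
tool_pos: [0.5234, 0.2052, 0.0654]
tcp_rot: [-0.651, -3.064, 0.008]
wrist_force: [-0.6, -0.3, -1.2]
width: 0.548
grip_force: 0.0
```

```bash
python3 -c "
from go import *
delta(*goal(vp(-.09,0,.039),VY))
from workcell import read_camera
f=lambda i,x0,x1,y0,y1,s:cv2.resize(i[y0:y1,x0:x1],None,fx=s,fy=s,interpolation=cv2.INTER_CUBIC)
a=read_camera('scene')['color'][:,:,::-1]
cv2.imwrite('pics/d1.png',f(a,330,450,190,290,5))
"
```

```text
t 2.95 pos [0.5234 0.2052 0.0654] turn [-0.41 -0.46  0.02] shift(now) [-0.0089 -0.0012  0.0264] shift(after turn) [-0.0087 -0.0014  0.0264] F [-0.6 -0.3 -1.2] w 0.548 grip 0.0
```

View pics/d1.png

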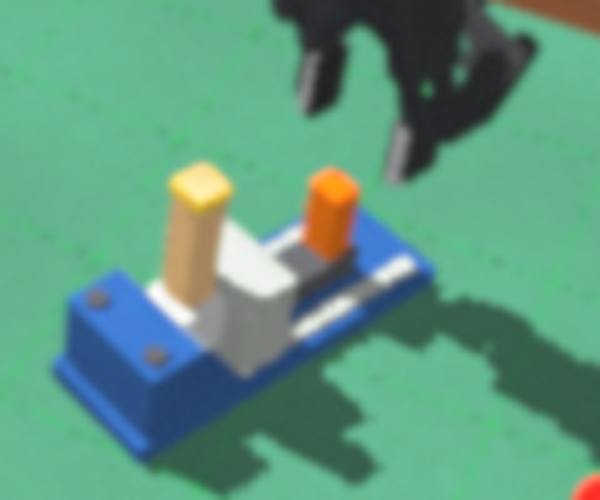

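Request:
drive_tool(
  rows=[
    [0, 0, 0, 0, 0, 0, 0.55],
    [0, 0, 0, 0, 0, 0, 0.55],
  ],
)

```text
time: 3.17
tool_pos: [0.5301, 0.2074, 0.0735]
tcp_rot: [0.652, 3.07, 0.003]
wrist_force: [0.0, 0.1, -0.7]
width: 0.554
grip_force: 0.0
```

```bash
python3 -c "
from go import *
delta(*goal(vp(-.09,0,.039),VY))"
```

```text
t 3.17 pos [0.5301 0.2074 0.0735] turn [0.15 0.15 0.04] shift(now) [-0.0034 -0.0063  0.0345] shift(after turn) [-0.0035 -0.0062  0.0345] F [ 0.   0.1 -0.7] w 0.554 grip 0.0
```

Request:
drive_tool(
  rows=[
    [0, 0, 0, -0.0035, -0.0062, 0, 0.55],
    [0, 0, 0, 0, 0, 0, 0.55],
    [0, 0, 0, 0, 0, 0, 0.55],
  ],
)

```text
time: 3.42
tool_pos: [0.5301, 0.1994, 0.0727]
tcp_rot: [0.653, 3.071, 0.002]
wrist_force: [0.4, -0.4, -0.2]
width: 0.548
grip_force: 0.0
```

```bash
python3 -c "
from go import *
delta(*goal(vp(-.09,0,.039),VY))"
```

```text
t 3.42 pos [0.5301 0.1994 0.0727] turn [ 0.09  0.11 -0.02] shift(now) [-0.0001  0.0011  0.0337] shift(after turn) [-0.0002  0.0011  0.0337] F [ 0.4 -0.4 -0.2] w 0.548 grip 0.0
```

Request:
drive_tool(
  rows=[
    [0, 0, 0, 0, 0.001, 0.01, 0.55],
    [0, 0, 0, 0, 0, 0.01, 0.55],
    [0, 0, 0, 0, 0, 0.0085, 0.55],
    [0, 0, 0, 0, 0, 0.005, 0.55],
    [0, 0, 0, 0, 0, 0, 0.55],
    [0, 0, 0, 0, 0, 0, 0.55],
    [0, 0, 0, 0, 0, 0, 0.4],
  ],
)

```text
time: 4.0
tool_pos: [0.5296, 0.2005, 0.0376]
tcp_rot: [-0.652, -3.073, 0.0]
wrist_force: [0.6, 1.0, -0.0]
width: 0.423
grip_force: 0.0
```

Request:
drive_tool(
  rows=[
    [0, 0, 0, 0, 0, 0, 0],
    [0, 0, 0, 0, 0, 0, 0],
    [0, 0, 0, 0, 0, 0, 0],
    [0, 0, 0, 0, 0, 0, 0],
    [0, 0, 0, 0, 0, 0, 0],
  ],
  force=30,
)

```text
time: 4.42
tool_pos: [0.5305, 0.2017, 0.0384]
tcp_rot: [0.653, 3.071, 0.004]
wrist_force: [2.3, 5.2, -2.0]
width: 0.217
grip_force: 32.2
```

```bash
python3 -c "
from go import *
delta(*goal(vp(-.11,0,.039),VY))"
```

```text
t 4.42 pos [0.5305 0.2017 0.0384] turn [0.17 0.07 0.01] shift(now) [ 0.0192 -0.0012 -0.0006] shift(after turn) [ 0.0192 -0.0012 -0.0006] F [ 2.3  5.2 -2. ] w 0.217 grip 32.2
```

Request:
drive_tool(
  rows=[
    [0, 0, 0, 0.003, 0.001, 0, 0],
    [0, 0, 0, 0.004, 0, 0, 0],
    [0, 0, 0, 0.005, 0, 0, 0],
    [0, 0, 0, 0.005, 0, 0, 0],
    [0, 0, 0, 0.003, 0, 0, 0],
    [0, 0, 0, 0, 0, 0, 0],
    [0, 0, 0, 0, 0, 0, 0],
  ],
)

```text
time: 5.0
tool_pos: [0.5114, 0.2102, 0.0384]
tcp_rot: [-0.653, -3.073, -0.002]
wrist_force: [0.3, 4.7, 4.0]
width: 0.221
grip_force: 32.8
```

```bash
python3 -c "
from go import *
delta(*goal(vp(-.11,0,.039),VY))"
```

```text
t 5.0 pos [0.5114 0.2102 0.0384] turn [ 0.06 -0.02  0.02] shift(now) [-0.0018 -0.0012 -0.0006] shift(after turn) [-0.0018 -0.0012 -0.0006] F [0.3 4.7 4. ] w 0.221 grip 32.8
```

Request:
drive_tool(
  rows=[
    [0, 0, 0, 0, 0, 0, 0.55],
    [0, 0, 0, 0, 0, 0, 0.55],
    [0, 0, 0, 0, 0, 0, 0.55],
    [0, 0, 0, 0, 0, -0.02, 0.55],
    [0, 0, 0, 0, 0, -0.035, 0.55],
    [0, 0, 0, 0, 0, -0.035, 0.55],
    [0, 0, 0, 0, 0, -0.03, 0.55],
    [0, 0, 0, -0.01, 0, -0.01, 0.55],
  ],
)

```text
time: 5.67
tool_pos: [0.522, 0.2062, 0.1726]
tcp_rot: [0.651, 3.069, 0.005]
wrist_force: [-0.2, 0.4, -0.4]
width: 0.55
grip_force: 0.0
```

Request:
drive_tool(
  rows=[
    [0, 0, 0, -0.025, 0, 0, 0.55],
    [0, 0, 0, -0.025, 0, 0, 0.55],
    [0, 0, 0, -0.025, 0, 0, 0.55],
    [0, 0, 0, -0.015, 0, 0, 0.55],
    [0, 0, 0, -0.01, 0, 0, 0.55],
    [0, 0, 0, 0, 0, 0, 0.55],
    [0, 0, 0, 0, 0, 0, 0.55],
    [0, 0, 0, 0, 0, 0, 0.55],
  ],
)

```text
time: 6.33
tool_pos: [0.6109, 0.1648, 0.1668]
tcp_rot: [-0.652, -3.071, 0.001]
wrist_force: [-0.3, -0.3, 0.2]
width: 0.549
grip_force: 0.0
```

```bash
python3 -c "
from go import *
delta(*goal(vp(0,.001,.073),VY))
from workcell import read_camera
f=lambda i,x0,x1,y0,y1,s:cv2.resize(i[y0:y1,x0:x1],None,fx=s,fy=s,interpolation=cv2.INTER_CUBIC)
a=read_camera('scene')['color'][:,:,::-1]
cv2.imwrite('pics/d2.png',f(a,330,450,190,290,5))
"
```

```text
t 6.33 pos [0.6109 0.1648 0.1668] turn [-0.06 -0.11  0.03] shift(now) [-0.0025  0.0009  0.0938] shift(after turn) [-0.0024  0.0008  0.0938] F [-0.3 -0.3  0.2] w 0.549 grip 0.0
```

View pics/d2.png

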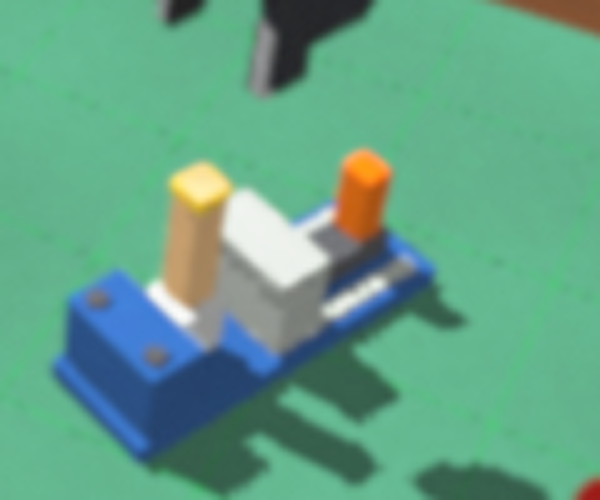

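```bash
python3 -c "
from go import *
P=pickle.load(open('scene0.pkl','rb'))[0]
M=goal([0,0,0],VY)[1];t=np.array([.6109,.1648,.1668])
def q(X): return ((proj(P,X)-[330,190]+.4)*5).round(0).tolist()
for y in(-.0235,.0235):
  print([q(t+M@[x,y,-.008]) for x in(-.011,.011)])
print(q(t),q(vp(0,0,.124)),q(vp(0,.001,.124)))
"
```

```text
[[[161.0, 67.0]], [[201.0, 47.0]]]
[[[239.0, 131.0]], [[279.0, 110.0]]]
[[217.0, 103.0]] [[202.0, 179.0]] [[204.0, 181.0]]
```

Request:
drive_tool(
  rows=[
    [0, 0, 0, -0.0024, 0.0008, 0.01, 0.55],
    [0, 0, 0, 0, 0, 0.02, 0.55],
    [0, 0, 0, 0, 0, 0.02, 0.55],
    [0, 0, 0, 0, 0, 0.02, 0.55],
    [0, 0, 0, 0, 0, 0.015, 0.55],
    [0, 0, 0, 0, 0, 0.009, 0.55],
    [0, 0, 0, 0, 0, 0, 0.55],
    [0, 0, 0, 0, 0, 0, 0.45],
  ],
)

```text
time: 7.05
tool_pos: [0.614, 0.1646, 0.0732]
tcp_rot: [-0.652, -3.072, 0.001]
wrist_force: [0.9, -0.4, -0.5]
width: 0.453
grip_force: 0.0
```

Request:
drive_tool(
  rows=[
    [0, 0, 0, 0, 0, 0, 0.35],
    [0, 0, 0, 0, 0, 0, 0],
    [0, 0, 0, 0, 0, 0, 0],
    [0, 0, 0, 0, 0, 0, 0],
    [0, 0, 0, 0, 0, 0, 0],
    [0, 0, 0, 0, 0, 0, 0],
  ],
  force=60,
)

```text
time: 7.55
tool_pos: [0.6157, 0.1647, 0.0747]
tcp_rot: [0.652, 3.071, 0.002]
wrist_force: [0.8, 0.1, 2.7]
width: 0.197
grip_force: 60.7
```

```bash
python3 -c "
from go import *
delta(*goal(vp(0,0,.073),VY))"
```

```text
t 7.55 pos [0.6157 0.1647 0.0747] turn [0.08 0.11 0.02] shift(now) [ 0.002  -0.002   0.0017] shift(after turn) [ 0.002  -0.002   0.0017] F [0.8 0.1 2.7] w 0.197 grip 60.7
```

Request:
drive_tool(
  rows=[
    [0, 0, 0, 0, 0, -0.006, 0],
    [0, 0, 0, 0, 0, -0.012, 0],
    [0, 0, 0, 0, 0, -0.018, 0],
    [0, 0, 0, 0, 0, -0.025, 0],
    [0, 0, 0, 0, 0, -0.035, 0],
    [0, 0, 0, 0, 0, -0.035, 0],
    [0, 0, 0, 0, 0, -0.035, 0],
    [0, 0, 0, 0, 0, -0.02, 0],
  ],
)

```text
time: 8.22
tool_pos: [0.6159, 0.1647, 0.2654]
tcp_rot: [0.652, 3.068, 0.004]
wrist_force: [0.4, 0.4, -1.0]
width: 0.199
grip_force: 60.2
```

Request:
drive_tool(
  rows=[
    [0, 0, 0, 0, 0, -0.005, 0],
    [0, 0, 0, 0, 0, 0, 0],
    [0, 0, 0, 0, 0, 0, 0],
  ],
)

```text
time: 8.47
tool_pos: [0.6138, 0.1642, 0.2634]
tcp_rot: [-0.652, -3.071, 0.001]
wrist_force: [0.4, -0.1, -2.1]
width: 0.199
grip_force: 60.2
```

```bash
python3 -c "
from go import *
p,M=goal([0,0,0],HY,.35);delta(HD-M[:,2]*.102,M)
from workcell import read_camera
for n in('scene','top'):
  p=read_camera(n);pickle.dump(p,open(n+'1.pkl','wb'));cv2.imwrite('pics/e_'+n+'.png',p['color'][:,:,::-1])
f=lambda i,x0,x1,y0,y1,s:cv2.resize(i[y0:y1,x0:x1],None,fx=s,fy=s,interpolation=cv2.INTER_CUBIC)
a=cv2.imread('pics/e_scene.png');b=cv2.imread('pics/e_top.png')
cv2.imwrite('pics/d3.png',np.hstack([f(a,330,420,150,270,5),f(b,225,295,140,260,5)]))
"
```

```text
t 8.47 pos [0.6138 0.1642 0.2634] turn [ -2.68 -20.04 -14.82] shift(now) [-0.0611 -0.3288  0.0249] shift(after turn) [ 0.0328 -0.3334  0.0142] F [ 0.4 -0.1 -2.1] w 0.199 grip 60.2
```

View pics/d3.png

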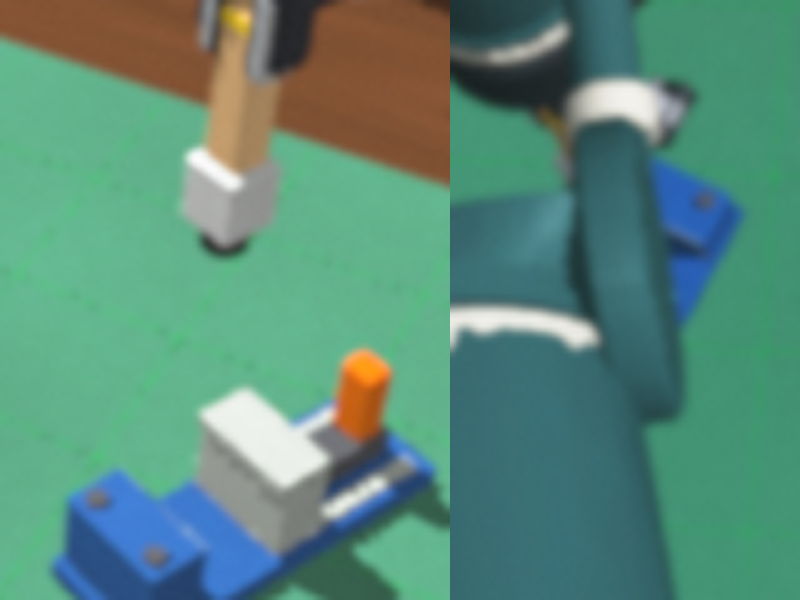

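Request:
drive_tool(
  rows=[
    [-0.536, -4.008, -2.964, 0, 0, 0, 0],
    [-0.536, -4.008, -2.964, 0, 0, 0, 0],
    [-0.536, -4.008, -2.964, 0, 0, 0, 0],
    [-0.536, -4.008, -2.964, 0, 0, 0, 0],
    [-0.536, -4.008, -2.964, 0, 0, 0, 0],
    [0, 0, 0, 0.004, -0.015, 0, 0],
    [0, 0, 0, 0.004, -0.03, 0, 0],
    [0, 0, 0, 0.004, -0.035, 0, 0],
  ],
)

```text
time: 9.23
tool_pos: [0.5887, 0.0879, 0.2569]
tcp_rot: [0.214, 2.787, -0.038]
wrist_force: [1.2, -0.7, -1.7]
width: 0.191
grip_force: 60.2
```

Request:
drive_tool(
  rows=[
    [0, 0, 0, 0.004, -0.035, 0, 0],
    [0, 0, 0, 0.004, -0.035, 0, 0],
    [0, 0, 0, 0.004, -0.035, 0, 0],
    [0, 0, 0, 0.004, -0.035, 0, 0],
    [0, 0, 0, 0.004, -0.035, 0, 0],
    [0, 0, 0, 0, -0.035, 0, 0],
    [0, 0, 0, 0, -0.025, 0, 0],
    [0, 0, 0, 0, -0.015, 0, 0],
  ],
)

```text
time: 9.9
tool_pos: [0.531, -0.159, 0.2503]
tcp_rot: [0.223, 2.786, -0.038]
wrist_force: [0.4, -0.1, -2.0]
width: 0.198
grip_force: 60.2
```

Request:
drive_tool(
  rows=[
    [0, 0, 0, 0, 0, 0, 0],
    [0, 0, 0, 0, 0, 0, 0],
    [0, 0, 0, 0, 0, 0, 0],
  ],
)

```text
time: 10.15
tool_pos: [0.5325, -0.156, 0.2515]
tcp_rot: [0.22, 2.785, -0.036]
wrist_force: [0.0, 0.0, -1.5]
width: 0.193
grip_force: 60.2
```

```bash
python3 -c "
from go import *
P=pickle.load(open('scene1.pkl','rb'))
print(((proj(P,[.6138,.1642,.2634-.062])-[330,150]+.4)*5))
p,M=goal([0,0,0],HY,.35);delta(HD-M[:,2]*.087,M)
"
```

```text
[[222.08126566 241.74110826]]
t 10.15 pos [ 0.5325 -0.156   0.2515] turn [ 0.11 -0.07 -0.04] shift(now) [ 0.0004 -0.0045  0.0283] shift(after turn) [ 0.0004 -0.0045  0.0283] F [ 0.   0.  -1.5] w 0.193 grip 60.2
```

Request:
drive_tool(
  rows=[
    [0, 0, 0, 0, -0.0045, 0.01, 0],
    [0, 0, 0, 0, 0, 0.012, 0],
    [0, 0, 0, 0, 0, 0.01, 0],
    [0, 0, 0, 0, 0, 0.004, 0],
    [0, 0, 0, 0, 0, 0, 0],
    [0, 0, 0, 0, 0, 0, 0],
    [0, 0, 0, 0, 0, 0, 0],
  ],
)

```text
time: 10.73
tool_pos: [0.5452, -0.163, 0.2198]
tcp_rot: [0.218, 2.782, -0.038]
wrist_force: [-0.3, 1.3, -1.2]
width: 0.204
grip_force: 60.1
```

```bash
python3 -c "
from go import *
from workcell import read_camera
p,M=goal([0,0,0],HY,.35);delta(HD-M[:,2]*.062,M)
f=lambda i,x0,x1,y0,y1,s:cv2.resize(i[y0:y1,x0:x1],None,fx=s,fy=s,interpolation=cv2.INTER_CUBIC)
o=[]
for n,b in(('scene',(215,300,110,200)),('top',(350,425,150,240))):
  p=read_camera(n);pickle.dump(p,open(n+'2.pkl','wb'));o.append(f(p['color'][:,:,::-1],*b,5))
  s=status.read_state();A=cv2.Rodrigues(s['tcp_rot'])[0]
  print(n,(proj(p,[s['tool_pos']+A@[0,0,.062],HD])-[b[0],b[2]]+.4)*5)
cv2.imwrite('pics/d4.png',np.hstack(o))
"
```

```text
t 10.73 pos [ 0.5452 -0.163   0.2198] turn [0.05 0.12 0.01] shift(now) [0.0024 0.0005 0.0189] shift(after turn) [0.0023 0.0005 0.0189] F [-0.3  1.3 -1.2] w 0.204 grip 60.1
scene [[215.60232079 228.41411337]
 [214.39219749 263.81430616]]
top [[214.57648617 268.59761981]
 [208.90383557 268.71600395]]
```

View pics/d4.png

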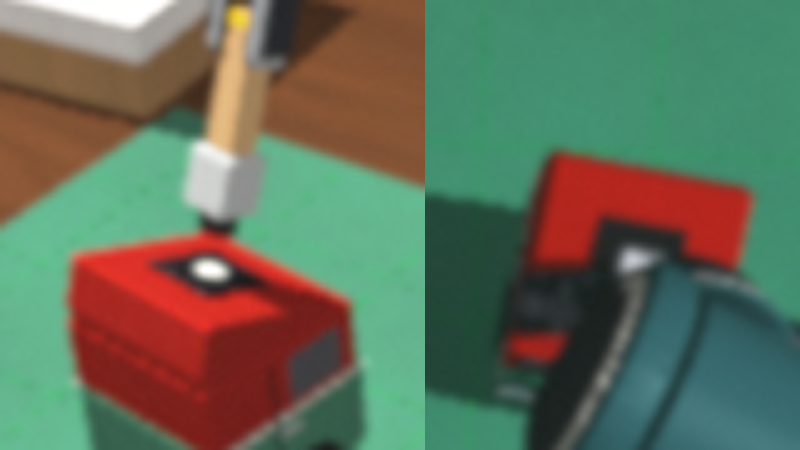

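Request:
drive_tool(
  rows=[
    [0, 0, 0, 0.0012, 0, 0.005, 0],
    [0, 0, 0, 0, 0, 0.005, 0],
    [0, 0, 0, 0, 0, 0.003, 0],
    [0, 0, 0, 0, 0, 0, 0],
    [0, 0, 0, 0, 0, 0, 0],
    [0, 0, 0, 0, 0, 0, 0],
  ],
)

```text
time: 11.33
tool_pos: [0.5483, -0.1637, 0.2069]
tcp_rot: [0.219, 2.782, -0.038]
wrist_force: [0.2, -0.1, -1.7]
width: 0.199
grip_force: 60.2
```

```bash
cat > rd.py <<'E'
from go import *
from workcell import read_camera
p,M=goal([0,0,0],HY,.35)
L=[];
for i in range(6):
    s=status.read_state();L.append(np.r_[M.T@(HD-M[:,2]*.062-s['tool_pos']),M.T@s['wrist_force'],s['time']])
    read_camera('scene')
L=np.array(L);print("shift",L[:,:3].mean(0).round(4),"sd",L[:,:3].std(0).round(4),"Ftool",L[:,3:6].mean(0).round(2),L[:,5].round(1),"t",L[-1,6])
delta(HD-M[:,2]*.062,M)
E
python3 rd.py
```

```text
shift [0.0011 0.0007 0.0059] sd [0.0001 0.     0.0001] Ftool [0.28 0.33 1.17] [1.7 1.  2.1 1.  0.9 0.4] t 11.5833
t 11.63 pos [ 0.5484 -0.1637  0.2072] turn [ 0.04  0.13 -0.01] shift(now) [0.0011 0.0007 0.006 ] shift(after turn) [0.0011 0.0007 0.006 ] F [-0.1  0.7 -1.7] w 0.195 grip 60.2
```

Request:
drive_tool(
  rows=[
    [0, 0, 0, 0.001, 0.0007, 0.002, 0],
    [0, 0, 0, 0, 0, 0.001, 0],
    [0, 0, 0, 0, 0, 0, 0],
    [0, 0, 0, 0, 0, 0, 0],
    [0, 0, 0, 0, 0, 0, 0],
  ],
)

```text
time: 12.05
tool_pos: [0.5484, -0.1629, 0.2038]
tcp_rot: [0.219, 2.782, -0.038]
wrist_force: [-0.3, -0.1, -2.2]
width: 0.197
grip_force: 60.2
```

```bash
python3 rd.py
```

```text
shift [-0.0001 -0.      0.0028] sd [0. 0. 0.] Ftool [0.56 0.26 1.66] [2.  1.9 1.9 1.5 1.2 1.4] t 12.3
t 12.35 pos [ 0.5485 -0.163   0.2039] turn [ 0.04  0.11 -0.01] shift(now) [-0.     -0.      0.0029] shift(after turn) [-0.     -0.      0.0029] F [ 1.7 -0.3 -1.4] w 0.196 grip 60.2
```

Request:
drive_tool(
  rows=[
    [0, 0, 0, 0, 0, 0.002, 0],
    [0, 0, 0, 0, 0, 0, 0],
    [0, 0, 0, 0, 0, 0, 0],
    [0, 0, 0, 0, 0, 0, 0],
  ],
)

```text
time: 12.68
tool_pos: [0.5491, -0.163, 0.2018]
tcp_rot: [0.219, 2.782, -0.038]
wrist_force: [-0.6, -0.5, -1.2]
width: 0.198
grip_force: 60.2
```

```bash
python3 rd.py
```

```text
shift [-0.0001 -0.      0.0008] sd [0. 0. 0.] Ftool [0.88 0.01 1.17] [1.  0.6 2.  0.9 2.  0.5] t 12.9333
t 12.98 pos [ 0.5492 -0.1631  0.202 ] turn [ 0.04  0.11 -0.01] shift(now) [-0.     -0.      0.0008] shift(after turn) [-0.     -0.      0.0008] F [-0.5  1.3 -1.6] w 0.199 grip 60.2
```

```bash
python3 -c "
from go import *
from workcell import read_camera
p=read_camera('scene');b=(235,280,115,185)
s=status.read_state();A=cv2.Rodrigues(s['tcp_rot'])[0];t=s['tool_pos']
print([((proj(p,t+A@[0,0,z])[0]-[b[0],b[2]]+.5)*8.5-.5).round(1).tolist() for z in(.062,.054,.05,.02,-.05)])
print(((proj(p,[HD+A@[x,y,0] for x,y in((.023,.022),(.023,-.022),(-.023,-.022),(-.023,.022),(0,0))])-[b[0],b[2]]+.5)*8.5-.5).round(1).tolist())
cv2.imwrite('pics/d5.png',cv2.resize(p['color'][b[2]:b[3],b[0]:b[1],::-1],None,fx=8.5,fy=8.5,interpolation=cv2.INTER_CUBIC))
"
```

```text
[[195.4, 403.9], [199.7, 378.8], [201.9, 366.2], [218.4, 270.1], [258.8, 35.3]]
[[301.6, 423.9], [199.6, 370.5], [86.1, 388.5], [189.7, 444.5], [194.8, 406.3]]
```

View pics/d5.png

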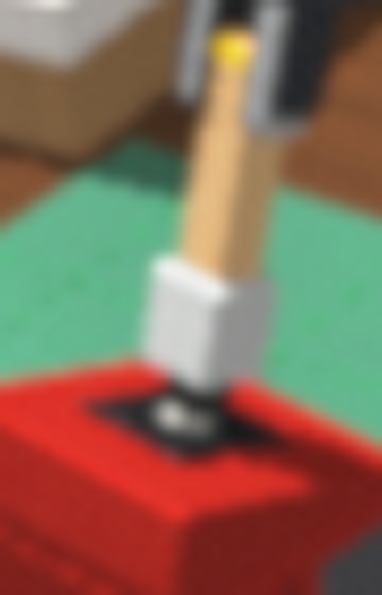

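```bash
sed -i 's/^white=.*/white=lambda c:np.clip((c.min(2)-60)\/170,0,1)/; s/(250,265,157,170)/(250,265,159,170)/' m.py; python3 m.py | grep -v yellow
```

```text
dot [(array([256.79961517, 163.33617372]), np.float64(21.4)), (array([391.46790519, 203.21345291]), np.float64(45.91176470588236))] (array([ 0.57169102, -0.16747451,  0.14028925]), array([ 0.18477667,  0.0307812 ,  0.15821203, -0.09587676]))
vise [ 0.61296577  0.16364074 -0.41760345] -23.9269152444094
[[-1.3, 1.2], [-0.7, 1.4], [0.2, -0.3], [0.2, 0.7], [-0.0, 0.1], [0.2, -0.5], [-0.1, -0.3], [0.0, -1.3], [-0.1, 0.5], [0.5, -0.7], [-0.9, -0.1], [0.1, 1.0], [0.1, -2.3]]
hatch (np.float64(5.3835100763459165), array([ 0.57200768, -0.16746239,  0.1394987 ,  6.17810358]), 3, 1) 353.9792602559312
[[-0.1, -0.1], [0.2, -0.9], [0.8, -0.1], [0.6, 1.0], [-0.3, -0.6], [1.9, -0.5], [0.7, -0.6], [-0.6, -0.8], [0.4, 1.1], [0.3, -0.5]]
```

```bash
sed -i 's/HD=np.array(\[.5705,-.1665,.143\])/HD=np.array([.5717,-.1675,.141])/' go.py; python3 rd.py
```

```text
shift [-0.0007 -0.0008  0.0031] sd [0. 0. 0.] Ftool [0.53 0.02 1.07] [1.2 1.7 1.1 1.2 0.5 0.6] t 13.2833
t 13.33 pos [ 0.5492 -0.1631  0.202 ] turn [ 0.04  0.11 -0.01] shift(now) [-0.0006 -0.0008  0.0032] shift(after turn) [-0.0007 -0.0008  0.0032] F [ 0.1  0.1 -1.7] w 0.196 grip 60.2
```

Lateral error is under 1 mm; contact is expected about 3 mm on.

Request:
drive_tool(
  rows=[
    [0, 0, 0, -0.0007, -0.0008, 0.001, 0],
    [0, 0, 0, 0, 0, 0.001, 0],
    [0, 0, 0, 0, 0, 0, 0],
    [0, 0, 0, 0, 0, 0, 0],
  ],
)

```text
time: 13.67
tool_pos: [0.5503, -0.1641, 0.2001]
tcp_rot: [0.219, 2.782, -0.038]
wrist_force: [1.3, 0.5, -1.2]
width: 0.195
grip_force: 60.2
```

```bash
python3 rd.py
```

```text
shift [-0.     -0.      0.0011] sd [0.0001 0.     0.0001] Ftool [ 0.76 -0.19  1.38] [1.5 1.  0.9 2.3 1.  1.7] t 13.9167
t 13.97 pos [ 0.5504 -0.1641  0.2003] turn [ 0.04  0.11 -0.01] shift(now) [ 0.0001 -0.      0.0011] shift(after turn) [ 0.0001 -0.      0.0011] F [-0.1  0.3 -0.6] w 0.197 grip 60.2
```

Request:
drive_tool(
  rows=[
    [0, 0, 0, 0, 0, 0.001, 0],
    [0, 0, 0, 0, 0, 0, 0],
    [0, 0, 0, 0, 0, 0, 0],
  ],
)

```text
time: 14.22
tool_pos: [0.5506, -0.1641, 0.1993]
tcp_rot: [0.219, 2.782, -0.038]
wrist_force: [0.6, -0.4, -1.3]
width: 0.194
grip_force: 60.2
```

```bash
python3 rd.py
```

```text
shift [ 0.     -0.      0.0001] sd [0. 0. 0.] Ftool [0.39 0.39 1.25] [1.5 1.1 1.  1.3 1.3 1.3] t 14.4667
t 14.52 pos [ 0.5507 -0.1641  0.1994] turn [ 0.04  0.11 -0.01] shift(now) [ 0.0001 -0.      0.0002] shift(after turn) [ 0.0001 -0.      0.0002] F [ 0.1  0.4 -1. ] w 0.197 grip 60.2
```

Request:
drive_tool(
  rows=[
    [0, 0, 0, 0, 0, 0.001, 0],
    [0, 0, 0, 0, 0, 0, 0],
    [0, 0, 0, 0, 0, 0, 0],
  ],
)

```text
time: 14.77
tool_pos: [0.5512, -0.1643, 0.1989]
tcp_rot: [0.219, 2.781, -0.038]
wrist_force: [-1.1, 0.7, 1.0]
width: 0.198
grip_force: 60.7
```

```bash
python3 rd.py
```

```text
shift [ 0.0003 -0.     -0.0006] sd [0.     0.     0.0001] Ftool [ 1.01 -0.04 -1.53] [-1.3 -1.5 -1.9 -1.4 -0.9 -2.1] t 15.0167
t 15.07 pos [ 0.5512 -0.1642  0.1986] turn [ 0.04  0.13 -0.01] shift(now) [ 0.0002 -0.     -0.0007] shift(after turn) [ 0.0002 -0.     -0.0007] F [-1.5  0.3  2. ] w 0.197 grip 60.7
```

Request:
drive_tool(
  rows=[
    [0, 0, 0, 0, 0, 0.001, 0],
    [0, 0, 0, 0, 0, 0.001, 0],
    [0, 0, 0, 0, 0, 0.001, 0],
    [0, 0, 0, 0, 0, 0.001, 0],
    [0, 0, 0, 0, 0, 0, 0],
    [0, 0, 0, 0, 0, 0, 0],
    [0, 0, 0, 0, 0, 0, 0],
  ],
)

```text
time: 15.65
tool_pos: [0.5525, -0.1645, 0.1949]
tcp_rot: [0.219, 2.782, -0.038]
wrist_force: [-2.8, 0.5, 4.3]
width: 0.197
grip_force: 60.9
```

```bash
python3 rd.py
```

```text
shift [ 0.0002  0.     -0.0047] sd [0. 0. 0.] Ftool [ 0.76 -0.32 -4.29] [-5.  -4.4 -3.9 -3.9 -4.5 -4. ] t 15.9
t 15.95 pos [ 0.5525 -0.1645  0.1948] turn [ 0.04  0.13 -0.01] shift(now) [ 0.0002  0.     -0.0048] shift(after turn) [ 0.0002  0.     -0.0048] F [-2.8  0.2  4.1] w 0.196 grip 60.9
```

Request:
drive_tool(
  rows=[
    [0, 0, 0, 0, 0, 0.0004, 0],
    [0, 0, 0, 0, 0, 0, 0],
    [0, 0, 0, 0, 0, 0, 0],
    [0, 0, 0, 0, 0, 0, 0],
  ],
)

```text
time: 16.28
tool_pos: [0.5526, -0.1645, 0.1944]
tcp_rot: [0.219, 2.782, -0.038]
wrist_force: [-1.6, 0.3, 3.7]
width: 0.195
grip_force: 60.9
```

```bash
python3 rd.py; python3 -c "
from go import *
from workcell import read_camera
p=read_camera('scene');b=(225,290,110,220)
cv2.imwrite('pics/d6.png',cv2.resize(p['color'][b[2]:b[3],b[0]:b[1],::-1],None,fx=5.4,fy=5.4,interpolation=cv2.INTER_CUBIC))
"
```

```text
shift [ 0.0002  0.     -0.0052] sd [0. 0. 0.] Ftool [ 0.4  -0.45 -4.25] [-4.  -5.2 -4.3 -3.5 -4.3 -4.1] t 16.5333
t 16.58 pos [ 0.5526 -0.1645  0.1944] turn [ 0.04  0.12 -0.01] shift(now) [ 0.0001 -0.     -0.0052] shift(after turn) [ 0.0002 -0.     -0.0052] F [-2.2 -0.3  3.5] w 0.197 grip 60.9
```

View pics/d6.png

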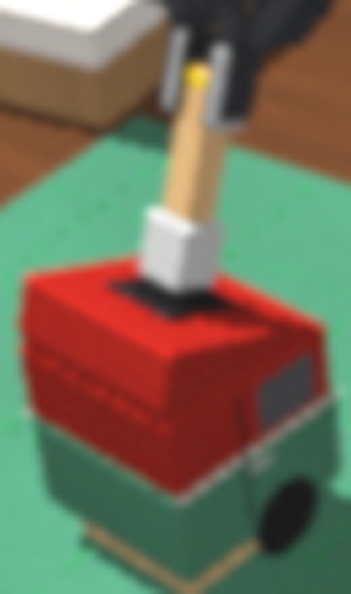

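```bash
python3 -c "
from workcell import workorder
print(workorder.finish_job())"
```

```text
the job is handed in; nothing more can be done
None
```

I handed the job in at about 16.6 s: the jaw is open about 2 cm and the arm is still holding the stick square on the hatch's white dot, with the sprung foot pressed in about 5 mm (about 5.5 N); the jars and tape were never approached.

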